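Take a colorimeter reading through filter 6

TASK

Take a reading on the green colorimeter: with a fingertip, push the pointer of the filter selector round, click by click, to filter 6 (filter 1 is at the anticlockwise end stop, marked by the long tick; each click clockwise is the next filter), and push the open sample lid over until it lies fully shut. Only then press the wide read key right down and let it come back up. Do not grip the selector between the fingers, leave the sample cuvette standing in its well, and leave everything else on the bench where it is.

Things in the scene. Friction and masses are not known exactly. Their poses are not given: they have to be found in the camera images.
- colorimeter: Fixed green instrument, 340 mm wide (y), 240 deep (x), front to -x. Origin: centre of underside. Flat deck 94 mm high from x = 30 to 120 mm; front panel slopes 12 degrees, from 62 mm high at x = -120 to 94 at x = 30. At the deck's right a black display box 60 x 130, 22 mm above the deck. On the panel behind the read key two fixed trimmer knobs, 18 wide, 14 tall.
- selector_hub (a point): Fixed point on the panel, on the selector's axis. z = panel normal (leans 12 degrees to the front), x up the slope, y left. Ticks of the eight filters lie 38 to 45 mm from it every 30 degrees: filter 1 (long tick, 13 mm) at +105 degrees from this x about z (left, slightly to the front), filter 8 at -105 degrees.
- selector (a joint): Selector angle, rad, growing clockwise seen from above: filter n is at (n-1) x 0.5236, filter 6 at 2.618. A ball detent pulls it to the nearest filter: about 0.09 N m (3.5 N at 26 mm from the axis) takes it half-way to the next, then it jumps there by itself. Stops 0.1 rad beyond filters 1 and 8. Starts at rest at filter 1, 2 or 3.
- selector_nose (a point): Tip of the selector's pointer, top face. Black selector: round skirt 60 mm across, 7 high, with an upright bar 14 wide, 58 long, from 7 to 29 mm above the panel, reaching 35 mm from the axis at the nose and 23 at the tail; a white line marks the nose. Site x points from the axis along the nose, z is the axis. Pressing both flanks at once is gripping.
- sample_lid (a joint): Angle of the sample lid, rad: 0 = shut on its collar, 1.57 = upright, stop at 1.95. It starts open at 1.3 to 1.8. A stiff hinge (0.05 N m) lets it stay wherever it is left; it does not fall shut.
- lid_hinge (a point): Fixed point, middle of the lid's hinge line, 104 mm above the bench at the left end of the deck. Axes as the colorimeter's: the hinge runs along x, the lid shuts towards -y (to the right) and stands up when open.
- lid_edge (a point): Middle of the free edge of the lid, on its outer face (the upper face when shut), 79 mm from the hinge line and 9 mm above it when shut. The lid is a black plate 78 mm along the hinge, 9 mm thick, with a small lip 30 mm wide that reaches 7 mm further (86 mm from the hinge).
- read_key (a joint): Travel of the read key, m, 0 = up, 0.004 = right down. Springy: 1.5 N starts it, 5 N takes it right down; it comes back up when let go.
- key_top (a point): Centre of the top of the read key, a light grey bar 34 mm wide (along y) and 20 mm deep at the front left of the panel; its top stands 9 mm above the panel. z is the panel normal, along which it is pressed.
- sample_cuvette: Capped square cuvette, 12.5 x 12.5 x 45 mm, standing loose in the 16 mm well beneath the lid, its top 7 mm above the deck, below the 10 mm collar. Origin: centre of its underside.
- blank_cuvette: Loose bystander: the same cuvette, standing on the rear deck between the display and the lid. Origin: underside.
- beaker: Loose bystander: small glass beaker, 44 mm across, 58 mm tall, on the bench left of the colorimeter. Origin: underside.
- amber_bottle: Loose bystander: amber bottle, 68 mm across, 160 mm tall, right of the colorimeter. Origin: underside.
- flask: Loose bystander: conical flask, 82 mm across, 110 mm tall, behind the colorimeter. Origin: underside.
- timer: Loose bystander: flat timer, 65 x 65 x 18 mm, front right. Origin: underside.
- marker_pen: Loose bystander: pen 130 mm long lying on the bench, front left. Origin: underside of its middle.

How it is judged (in metres and radians):
On the way, in this order (a step that is already met when the one before it is completed fails the run):
1. the selector rests at filter 6 and the sample lid is shut (value of joint selector between 2.468 and 2.768 rad and value of joint sample_lid below 0.06 rad and value of joint read_key below 0.001 m), for 0.2 s.
2. the read key is pressed right down (value of joint selector between 2.468 and 2.768 rad and value of joint sample_lid below 0.06 rad and value of joint read_key above 0.003 m), for 0.05 s.
At the end, for the whole second after the job is handed in: selector within 0.12 rad of filter 6 (2.618), lid within 0.05 rad of shut, read key back up (under 1 mm), sample cuvette standing in its well (within 4 mm of its floor) (value of joint selector between 2.498 and 2.738 rad and value of joint sample_lid below 0.05 rad and value of joint read_key below 0.001 m and z of sample_cuvette in the frame of colorimeter below 0.06 m and angle between sample_cuvette's own z axis and vertical below 0.25 rad); the robot touches nothing.
It fails at once if the read key is pressed before the selector is at filter 6 and the lid is shut (value of joint read_key above 0.002 m and not (value of joint selector between 2.468 and 2.768 rad and value of joint sample_lid below 0.06 rad)).
It fails at once if the selector is gripped (both flanks of its bar pressed at once) (contact force between each of selector_c11, selector_c12 and the fingers above 2 N).
It fails at once if the sample cuvette is lifted out of its well (z of sample_cuvette in the frame of colorimeter above 0.071 m).
It fails at once if a bystander is lifted, shifted by more than 25 mm or tipped (distance of any of beaker, amber_bottle, flask, timer, marker_pen, blank_cuvette from where it was at the start of the episode above 0.025 m or angle between any of beaker, amber_bottle, flask, timer, marker_pen, blank_cuvette's own z axis and vertical above 0.5 rad).
It also fails if it takes over 58 s, if anything falls off the work surface, if the arm or the gripper's body presses on something with over 40 N, if the wrist force passes 120 N, or if a joint passes its speed limit or range.

ROBOT

A 6-joint arm with a two-finger parallel gripper is mounted at the origin on the work surface. World frame = base frame: x ahead of the robot, y to its left, z up, the work surface at z = 0. Lengths are in m, angles in degrees, forces in N, time in s.
With the tool pointing down it reaches from about 0.3 to 0.75 m from the base axis. Payload 8.5 kg.
Tool frame: the origin (TCP) lies on the centre line of the jaws, within the pads' length; the fingertips stand 19 mm ahead of it and the grasp point (between the pads) is the TCP (env.tcp_to_tips is the z of the fingertips in the tool frame, in m); z points along the fingers, y is the line along which they close (so a half turn about z gives the same grasp; the last joint's range is limited). The gripper opens to 85 mm and grips with 20 to 120 N. Pads are 22 mm wide; open, the fingers measure 114 mm over their backs; the gripper's body (76 mm by 85 mm) begins 54 mm behind the grasp point. The pads swing forward as they close: fully open they stand 13 mm farther back than shut.
Start: joints at [63.753, 21.807, 74.336, -0, 83.858, -12.336], TCP at [0.132, 0.534, 0.25] pointing down, gripper open.
Joint ranges: [-178.18, 178.18], [-50.72, 133.34], [12.68, 142.11], [-81.47, 261.47], [9.98, 163.14], [-165.26, 165.26]. Speed limits (degrees/s): [136.94, 136.94, 180, 180, 180, 180].

INTERFACE

Orientations are given as a 3x3 rotation matrix whose columns are the frame's x, y, z axes.
In Python, from rig import env gives the robot as it stands.
- The arm moves only by the tool servo_tool, never from a script. Its argument "steps" is a list of rows, each an object of numbers: "tx", "ty", "tz": the shift along the world's x, y, z in cm; "yaw": the turn about the world's z in degrees; "claw": the finger opening in cm, from 0 to 8.54. In form: [{"tx": .., "ty": .., "tz": .., "yaw": .., "claw": ..}, ...]. A call has 1 to 20 rows; each row shifts and turns the commanded pose from where the row before left it; what a row does not reach is not made up. A row lasts 1/10 s, in which the tool goes at most 50 mm and 8.59 degrees, less where a joint would pass 70% of its speed; a pose out of reach is approached as far as the arm can. A call with a gripper value outside its range is refused whole. The fingers move at their own pace and stop on an object; "newtons" is the grip in N (left out, the last holds). Time passes only in rows, so rows that do not move let the fingers close. It gives the time, the measured TCP pose, the force, the opening and the grip force at its end, in the units of the state.
- env.observe(): the state, without advancing time (a new reading comes with each control period).
- env.get_image(name): name is "scene" or "top" or "wrist"; returns (picture, depth): 420x560x3 uint8, red, green, blue; 420x560 float32, m along the optical axis (not along the pixel's ray), 0 where there is no reading.
- env.camera_model(name): a dict with "fovy" (degrees; the focal length in pixels is half the picture's height over the tangent of half this angle, whatever the lens; pixels are square), "cx", "cy" (the principal point, pixels), "T" (4x4, takes a point from camera to world coordinates). Camera axes: x right, y down, z forward; pixel columns grow to the right and rows downward; lengths in m; the calibration is good to about 2 mm. A picture is of the moment at which its call begins: read the wrist's pose just before it. camera_model takes no time and is no camera call; for the wrist camera it gives the pose at the moment of the call.
- env.close_job(): hands the job in; it is judged then, once.
The state is a dict: "time_s": time; "q": joint angles; "qvel": joint speeds; "joint_efforts": joint torques, N m; "position": TCP position; "tool_rot": TCP orientation; "ft_force": force on the tool from outside, world axes, zero at the start; "wrist_torque": the same for the moment, N m; "grip_width": finger opening in m; "gripper_force": force on a finger pad.
Only numpy, scipy, OpenCV 4.12 (cv2) and the standard library are available. Lean on these libraries where they do the work, as an engineer would, in place of code of your own. Each camera call takes 0.05 s, during which the arm holds its last target. There are 200 camera calls.

## Working session

There is one attempt and no reset: what is moved stays moved. The work goes in short steps, Python scripts to look and compute and a tool call to move; the robot and the scene stay as the last step left them, time stands still between calls to the robot, and variables do not carry over. Pictures are saved under pics/ and viewed, at most 10 in all, crops included, and the job is handed in when it is done.

Besides the shell and the picture viewer there is one more tool, called by a JSON object that holds its "method" and its "body", one argument or row to a line. servo_tool: Moves the arm, as the interface text tells. Its arguments: {"type":"object","properties":{"steps":{"type":"array"},"newtons":{"type":"number"}},"required":["steps"]}

```bash
mkdir -p pics
cat > h.py <<'E'
import numpy as np,cv2
from rig import env
def cam(n):
    m=env.camera_model(n); im,d=env.get_image(n)
    f=210/np.tan(np.radians(m["fovy"])/2)
    return im,d,m,f
def cloud(d,m,f):
    v,u=np.mgrid[0:d.shape[0],0:d.shape[1]]
    P=np.stack([(u-m["cx"])/f*d,(v-m["cy"])/f*d,d],-1)
    return P@np.array(m["T"])[:3,:3].T+np.array(m["T"])[:3,3]
E
python3 - <<'E'
from h import *
for n in("scene","top"):
    im,d,m,f=cam(n); cv2.imwrite(f"pics/{n}0.png",im[:,:,::-1]); np.savez(n,im=im,d=d,T=m["T"],cx=m["cx"],cy=m["cy"],f=f)
    P=cloud(d,m,f); g=(im[:,:,1]>im[:,:,0]*1.3)&(im[:,:,1]>im[:,:,2]*1.15)&(d>0)
    print(n,f,np.array(m["T"]).round(3).tolist(),g.sum(),np.percentile(P[g],[1,50,99],axis=0).round(3).tolist())
print(env.tcp_to_tips,env.observe())
E
```

```text
scene 450.9332321844869 [[-0.85, 0.382, -0.362, 0.867], [0.526, 0.615, -0.587, 0.591], [-0.002, -0.689, -0.724, 0.851], [0.0, 0.0, 0.0, 1.0]] 89 [[0.458, -0.201, 0.023], [0.583, -0.1, 0.092], [0.674, 0.154, 0.098]]
top 395.5980550635652 [[0.027, -0.992, 0.122, 0.391], [-1.0, -0.025, 0.019, 0.004], [-0.015, -0.122, -0.992, 1.024], [0.0, 0.0, 0.0, 1.0]] 1 [[0.662, 0.122, 0.092], [0.662, 0.122, 0.092], [0.662, 0.122, 0.092]]
0.019 {'time_s': 0.1, 'q': array([ 6.37511616e+01,  2.18356527e+01,  7.43812874e+01,  8.67370897e-04,
        8.38565221e+01, -1.23358689e+01]), 'qvel': array([ 0.03906482, -0.16666925, -0.08030909, -0.03670263, -0.08105253,
        0.0029895 ]), 'joint_efforts': array([ 3.26709494e-03, -4.49224234e+01, -2.31659281e+01, -1.91143217e-04,
        3.71061571e-03,  2.93372511e-05]), 'position': array([0.13213406, 0.53363769, 0.24978218]), 'tool_rot': array([[-9.70661603e-01,  2.40448988e-01, -5.80560102e-04],
       [ 2.40449515e-01,  9.70660972e-01, -1.14328717e-03],
       [ 2.88624790e-04, -1.24934035e-03, -9.99999178e-01]]), 'ft_force': array([-0.6210944 ,  0.90561036, -0.22247294]), 'wrist_torque': array([-0.00168468,  0.0148154 , -0.01704985]), 'gripper_force': 0.0, 'grip_width': 0.08499904358866456}
```

View pics/scene0.png

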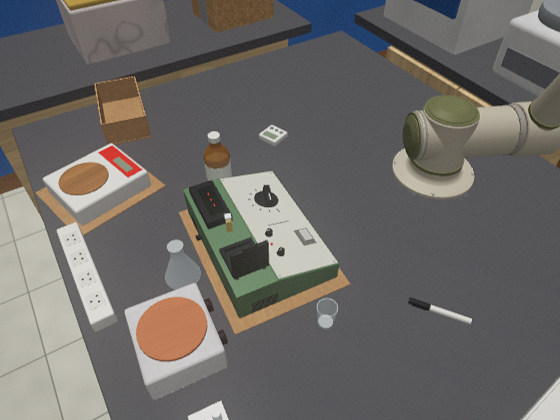

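View pics/top0.png

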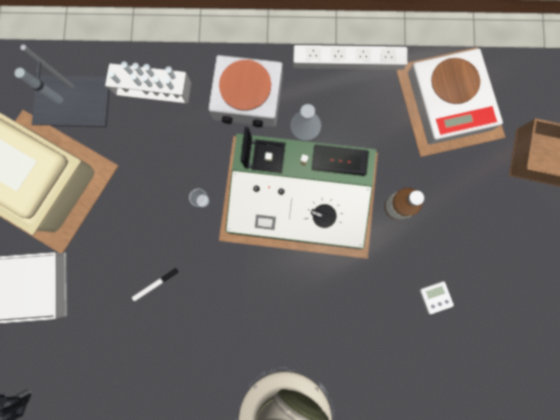

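The pictures show the instrument near pixel (300,195) in the top view, almost square to the world. Its hub is at about (324,216) with the nose pointing left, the key at (265,222) and the lid standing open at (246,147). Next I measure these.

```bash
cat > m.py <<'E'
from h import *
for n in("top","scene"):
    z=np.load(n+".npz"); im=z["im"];d=z["d"];m=dict(cx=z["cx"],cy=z["cy"],T=z["T"]);f=float(z["f"])
    P=cloud(d,m,f); hsv=cv2.cvtColor(im,cv2.COLOR_RGB2HSV)
    roi=np.zeros(d.shape,np.uint8)
    if n=="top": roi[165:255,220:380]=1
    else: roi[165:285,215:340]=1
    w=((hsv[:,:,2]>150)&(hsv[:,:,1]<60)&(roi>0)).astype(np.uint8)
    w=cv2.morphologyEx(w,cv2.MORPH_OPEN,np.ones((3,3)))
    k,l,s,c=cv2.connectedComponentsWithStats(w); i=1+s[1:,4].argmax(); w=(l==i)
    Q=P[w&(d>0)]; A=np.c_[Q[:,:2],np.ones(len(Q))]
    r=np.ones(len(Q),bool)
    for _ in range(5):
        p=np.linalg.lstsq(A[r],Q[r,2],rcond=None)[0]; r=abs(A@p-Q[:,2])<.003
    nrm=np.array([-p[0],-p[1],1]); nrm/=np.linalg.norm(nrm)
    print(n,"plane",p,"tilt",np.degrees(np.arccos(nrm[2])),"upslope yaw",np.degrees(np.arctan2(p[1],p[0])),r.mean())
    cs,_=cv2.findContours(w.astype(np.uint8),cv2.RETR_EXTERNAL,cv2.CHAIN_APPROX_NONE)
    hull=cv2.convexHull(max(cs,key=cv2.contourArea)); 
    ap=cv2.approxPolyDP(hull,6,True)[:,0]
    T=m["T"]
    def onplane(uv,off=0):
        ray=T[:3,:3]@np.array([(uv[0]-m["cx"])/f,(uv[1]-m["cy"])/f,1]); o=T[:3,3]
        t=(p[0]*o[0]+p[1]*o[1]+p[2]+off-o[2])/(ray[2]-p[0]*ray[0]-p[1]*ray[1]); return o+t*ray
    for a in ap: print(a,onplane(a).round(4))
    # minarearect on metric points
    M=np.array([onplane(h[0]) for h in hull]); rr=cv2.minAreaRect((M[:,:2]*1000).astype(np.float32)); print("rect",rr)
    tb=P[(d>0)&(hsv[:,:,0]>8)&(hsv[:,:,0]<22)&(hsv[:,:,1]>90)&(hsv[:,:,2]>90)]
    tb=tb[(abs(tb[:,2])<.03)]; print("board z",np.median(tb[:,2]) if len(tb) else None)
z=np.load("top.npz");cv2.imwrite("pics/topc.png",cv2.resize(z["im"][120:260,215:385,::-1],None,fx=4.4,fy=4.2857,interpolation=2))
z=np.load("scene.npz");cv2.imwrite("pics/scenec.png",cv2.resize(z["im"][160:310,170:350,::-1],None,fx=4,fy=4,interpolation=2))
E
python3 m.py
```

```text
top plane [ 0.20930647 -0.01902123 -0.0291069 ] tilt 11.86905220809103 upslope yaw -5.192628929902327 0.8844977364492842
[232 171] [0.5942 0.1413 0.0926]
[369 185] [ 0.5678 -0.1868  0.0933]
[363 247] [ 0.4214 -0.1786  0.0625]
[227 231] [0.4515 0.1517 0.0625]
rect ((508.41644287109375, -18.688705444335938), (338.489013671875, 148.91285705566406), 84.84956359863281)
board z 0.0016571008106169849
scene plane [ 0.21326677 -0.01913183 -0.03082453] tilt 12.085853603074295 upslope yaw -5.12619234192885 0.9591497227356747
[220 178] [ 0.5614 -0.1945  0.0926]
[272 171] [ 0.4211 -0.1782  0.0624]
[336 263] [0.458  0.1528 0.0639]
[278 278] [0.5957 0.1377 0.0936]
rect ((508.6663513183594, -20.76861572265625), (335.927978515625, 144.38995361328125), 84.53392028808594)
board z 0.0025213941961000352
```

View pics/topc.png

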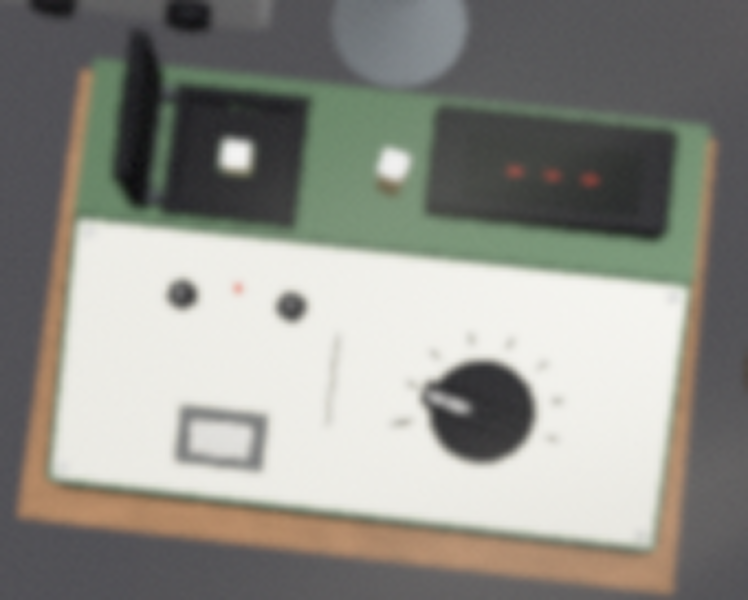

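View pics/scenec.png

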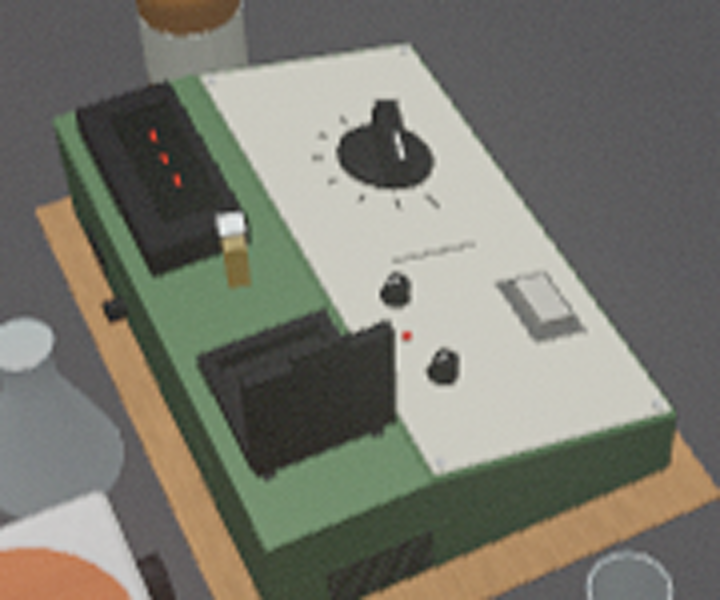

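The nose is on the second tick, so it reads filter 2 and needs four clicks clockwise. Next I compute the hub, the key and the lid.

```bash
cat > n.py <<'E'
from h import *
from scipy.optimize import least_squares
z=np.load("top.npz"); T=z["T"];f=float(z["f"]);cx,cy=z["cx"],z["cy"]
p=np.array([.2113,-.0195,-.0302]) 
yaw=np.radians(-5.25)
def on(px,off):
    u=215+px[0]/4.4;v=120+px[1]/4.2857
    ray=T[:3,:3]@np.array([(u-cx)/f,(v-cy)/f,1]);o=T[:3,3]
    t=(p[0]*o[0]+p[1]*o[1]+p[2]+off-o[2])/(ray[2]-p[0]*ray[0]-p[1]*ray[1]); return o+t*ray
tk=np.array([on(a,0) for a in [(401,423),(412,386),(434,354),(472,339),(510,343),(543,365),(558,401),(552,438)]])
R=lambda a:np.array([[np.cos(a),-np.sin(a)],[np.sin(a),np.cos(a)]])
ang=np.radians(105-30*np.arange(8)); rad=np.array([.0445]+[.0415]*7)
loc=np.c_[rad*np.cos(ang)*np.cos(np.radians(12)),rad*np.sin(ang)]
s=least_squares(lambda q:(loc@R(q[2]).T+q[:2]-tk[:,:2]).ravel(),[.5,-.08,yaw])
h=s.x; zh=p@[h[0],h[1],1]
print("hub",h[:2].round(4),"z",zh.round(4),"yaw",np.degrees(h[2]),"res",abs(s.fun).max())
k=on((221,439),.009); print("key",k.round(4))
o=np.array([.5085,-.0195])+R(yaw)@[.045,0]; print("origin",o)
loc2=lambda w:R(-yaw)@(np.array(w[:2])-o)
print("hub loc",loc2(h),"key loc",loc2(k))
for n in("scene","top"):
    z=np.load(n+".npz");P=cloud(z["d"],dict(cx=z["cx"],cy=z["cy"],T=z["T"]),float(z["f"]))
    L=(P[...,:2]-o)@R(-yaw).T; Q=np.dstack([L,P[...,2]]); v=z["d"]>0
    w=v&(Q[...,2]>.125)&(Q[...,2]<.25)&(Q[...,1]>.06)&(Q[...,1]<.19)&(Q[...,0]>.01)&(Q[...,0]<.13)
    q=Q[w];print(n,len(q),np.percentile(q,[1,50,99],axis=0).round(4).tolist())
    if len(q)>30:
        a=np.polyfit(q[:,2],q[:,1],1);print("lid y=a z+b",a,"at z=.104",np.polyval(a,.104),"theta",np.degrees(np.arctan2(1,-a[0])), "rad",np.arctan2(1,-a[0]),"sd",(q[:,1]-np.polyval(a,q[:,2])).std())
    w=v&(Q[...,2]>.09)&(Q[...,2]<.112)&(Q[...,1]>.02)&(Q[...,1]<.16)&(Q[...,0]>.035)&(Q[...,0]<.118)&(z["im"].max(2)<60)
    q=Q[w];print(" collar",len(q),np.percentile(q,[2,50,98],axis=0).round(4).tolist() if len(q) else "")
E
python3 n.py
```

```text
hub [ 0.4927 -0.0839] z 0.0755 yaw -4.940066744125848 res 0.0005995028054158746
key [0.4735 0.0583 0.0777]
origin [ 0.55331122 -0.02361757]
hub loc [-0.05482723 -0.0655906 ] key loc [-0.08696354  0.07428934]
scene 827 [[0.0355, 0.1313, 0.1257], [0.0748, 0.1381, 0.1613], [0.112, 0.1401, 0.1899]]
lid y=a z+b [-0.00905517  0.13921264] at z=.104 0.138270899506351 theta 89.48119113713595 rad 1.561741403949391 sd 0.00166630310752447
 collar 196 [[0.0435, 0.0496, 0.0933], [0.0878, 0.0569, 0.1027], [0.11, 0.1373, 0.1116]]
top 304 [[0.0315, 0.1291, 0.126], [0.0663, 0.1322, 0.1779], [0.1083, 0.1402, 0.1908]]
lid y=a z+b [0.12104768 0.11295326] at z=.104 0.12554222007842203 theta 96.9019415703554 rad 1.6912579319778662 sd 0.0024802157769404157
 collar 653 [[0.0379, 0.0534, 0.0905], [0.0766, 0.0914, 0.0946], [0.1041, 0.1202, 0.1055]]
```

{"method": "servo_tool", "body": {
  "steps": [
    {"claw": 0,"tx": 3},
    {"tx": 3},
    {"tx": 3},
    {"tx": 3},
    {"tx": 3,"ty": -2},
    {"tx": 3,"ty": -4}
  ],
  "newtons": 20
}}

```text
invalid input at $.steps[0]: expected keys tx, ty, tz, yaw, claw
```

{"method": "servo_tool", "body": {
  "steps": [
    {"tx": 1.9,"ty": -3.25,"tz": 0,"yaw": -2,"claw": 0},
    {"tx": 1.9,"ty": -3.25,"tz": 0,"yaw": -2,"claw": 0},
    {"tx": 1.9,"ty": -3.25,"tz": 0,"yaw": -2,"claw": 0},
    {"tx": 1.9,"ty": -3.25,"tz": 0,"yaw": 0,"claw": 0},
    {"tx": 1.9,"ty": -3.25,"tz": 0,"yaw": 0,"claw": 0},
    {"tx": 1.9,"ty": -3.25,"tz": 0,"yaw": 0,"claw": 0},
    {"tx": 1.9,"ty": -3.25,"tz": 0,"yaw": 0,"claw": 0},
    {"tx": 1.9,"ty": -3.25,"tz": 0,"yaw": 0,"claw": 0},
    {"tx": 1.9,"ty": -3.25,"tz": 0,"yaw": 0,"claw": 0},
    {"tx": 1.9,"ty": -3.25,"tz": 0,"yaw": 0,"claw": 0},
    {"tx": 1.9,"ty": -3.25,"tz": 0,"yaw": 0,"claw": 0},
    {"tx": 1.9,"ty": -3.25,"tz": 0,"yaw": 0,"claw": 0},
    {"tx": 1.9,"ty": -3.25,"tz": 0,"yaw": 0,"claw": 0},
    {"tx": 1.9,"ty": -3.25,"tz": 0,"yaw": 0,"claw": 0},
    {"tx": 1.9,"ty": -3.25,"tz": 0,"yaw": 0,"claw": 0},
    {"tx": 1.9,"ty": -3.25,"tz": 0,"yaw": 0,"claw": 0},
    {"tx": 1.9,"ty": -3.25,"tz": 0,"yaw": 0,"claw": 0},
    {"tx": 1.9,"ty": -3.25,"tz": 0,"yaw": 0,"claw": 0},
    {"tx": 0,"ty": 0,"tz": 0,"yaw": 0,"claw": 0},
    {"tx": 0,"ty": 0,"tz": 0,"yaw": 0,"claw": 0}
  ],
  "newtons": 20
}}

```text
time_s: 2.1
position: [0.474, -0.0514, 0.2498]
tool_rot: [[-0.94, 0.342, -0.001], [0.342, 0.94, 0.001], [0.002, 0.0, -1.0]]
ft_force: [-0.6, -0.3, -0.2]
grip_width: 0.0
gripper_force: 0.0
```

Run:
```python
from h import *
o=env.observe();m=env.camera_model("wrist")
im,d,m,f=cam("wrist"); cv2.imwrite("pics/w1.png",im[:,:,::-1])
print(env.tcp_to_tips,np.array(m["T"]).round(3).tolist(),f)
P=cloud(d,m,f); T=o["tool_rot"]; L=(P-o["position"])@T
w=(d>0)&(abs(L[...,0])<.03)&(abs(L[...,1])<.04)&(L[...,2]<.05)
print(w.sum(), np.percentile(L[w],[0,1,50,99,100],axis=0).round(4).tolist() if w.sum() else "")
for z0 in np.arange(-.04,.03,.005):
    k=w&(L[...,2]>z0)&(L[...,2]<z0+.005)
    if k.sum(): print(round(z0,3),k.sum(),L[k].min(0).round(4),L[k].max(0).round(4))
```

```text
0.019 [[0.341, 0.896, 0.284, 0.401], [0.94, -0.326, -0.103, -0.025], [0.0, 0.302, -0.953, 0.374], [0.0, 0.0, 0.0, 1.0]] 340.05159497246547
34731 [[-0.0113, -0.04, -0.075], [-0.0079, -0.0392, -0.0729], [0.0118, 0.0, -0.0482], [0.0189, 0.0392, 0.0076], [0.021, 0.04, 0.0156]]
-0.04 5129 [-0.0094 -0.0395 -0.04  ] [ 0.015  0.04  -0.035]
-0.035 2533 [-0.0113 -0.0364 -0.035 ] [ 0.0148  0.0368 -0.03  ]
-0.03 1748 [-0.0112 -0.0314 -0.03  ] [ 0.0148  0.0329 -0.025 ]
-0.025 523 [-0.0067 -0.0207 -0.025 ] [ 0.0142  0.022  -0.02  ]
-0.02 733 [-0.0112 -0.009  -0.02  ] [ 0.0123  0.0109 -0.015 ]
-0.015 381 [ 0.0064 -0.0129 -0.0149] [ 0.0123  0.0142 -0.01  ]
-0.01 458 [ 0.0063 -0.0131 -0.01  ] [ 0.0122  0.0142 -0.005 ]
-0.005 420 [ 0.0066 -0.013  -0.005 ] [ 0.0123  0.0141 -0.    ]
-0.0 367 [ 0.0063 -0.0129  0.    ] [0.0121 0.0141 0.005 ]
0.005 321 [ 0.0064 -0.0129  0.005 ] [0.0121 0.0141 0.01  ]
0.01 217 [ 0.0065 -0.0123  0.01  ] [0.012  0.0127 0.0146]
0.015 2 [ 0.0107 -0.0005  0.0153] [0.0108 0.0022 0.0156]
```

View pics/w1.png

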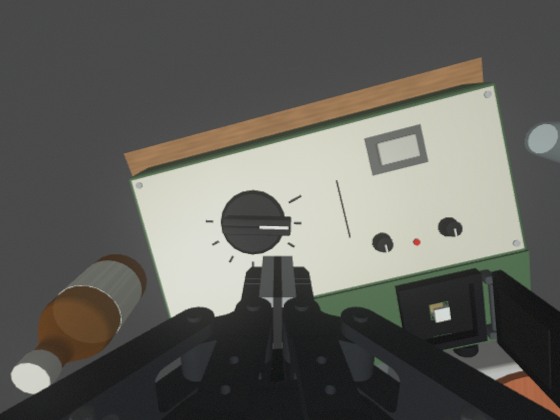

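{"method": "servo_tool", "body": {
  "steps": [
    {"tx": 0,"ty": 0,"tz": -3.4,"yaw": 0,"claw": 0},
    {"tx": 0,"ty": 0,"tz": -3.4,"yaw": 0,"claw": 0},
    {"tx": 0,"ty": 0,"tz": -3.4,"yaw": 0,"claw": 0},
    {"tx": 0,"ty": 0,"tz": -3.4,"yaw": 0,"claw": 0},
    {"tx": 0,"ty": 0,"tz": 0,"yaw": 0,"claw": 0},
    {"tx": 0.28,"ty": -0.07,"tz": 0,"yaw": 0,"claw": 0},
    {"tx": 0.28,"ty": -0.07,"tz": 0,"yaw": 0,"claw": 0},
    {"tx": 0.27,"ty": 0.05,"tz": 0,"yaw": -5,"claw": 0},
    {"tx": 0.27,"ty": 0.05,"tz": 0,"yaw": -5,"claw": 0},
    {"tx": 0,"ty": 0,"tz": 0,"yaw": 0,"claw": 0}
  ]
}}

```text
time_s: 3.15
position: [0.486, -0.0515, 0.1159]
tool_rot: [[-0.867, 0.499, 0.003], [0.499, 0.867, -0.001], [-0.003, 0.001, -1.0]]
ft_force: [-1.1, 0.7, 0.3]
grip_width: 0.0001
gripper_force: 0.4
```

{"method": "servo_tool", "body": {
  "steps": [
    {"tx": 0.27,"ty": 0,"tz": -0.1,"yaw": -5,"claw": 0},
    {"tx": 0.27,"ty": 0,"tz": -0.1,"yaw": -5,"claw": 0},
    {"tx": 0.27,"ty": -0.05,"tz": 0,"yaw": -5,"claw": 0},
    {"tx": 0.27,"ty": -0.05,"tz": 0,"yaw": -5,"claw": 0},
    {"tx": 0,"ty": 0,"tz": 0,"yaw": 0,"claw": 0}
  ]
}}

```text
time_s: 3.65
position: [0.4965, -0.0526, 0.1132]
tool_rot: [[-0.645, 0.764, 0.001], [0.764, 0.645, -0.0], [-0.001, 0.001, -1.0]]
ft_force: [0.5, 0.6, 1.4]
grip_width: -0.0
gripper_force: 0.5
```

```bash
cat > snap.py <<'E'
import sys
from h import *
def crop(n,name,r,s):
    im,d,m,f=cam(n); a,b,c,e=r
    cv2.imwrite(name,cv2.resize(im[a:b,c:e,::-1],None,fx=s,fy=s,interpolation=2))
if __name__=="__main__": crop("scene",sys.argv[1],(160,310,170,350),4)
E
python3 snap.py pics/s2.png
```

```text
(no output)
```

View pics/s2.png

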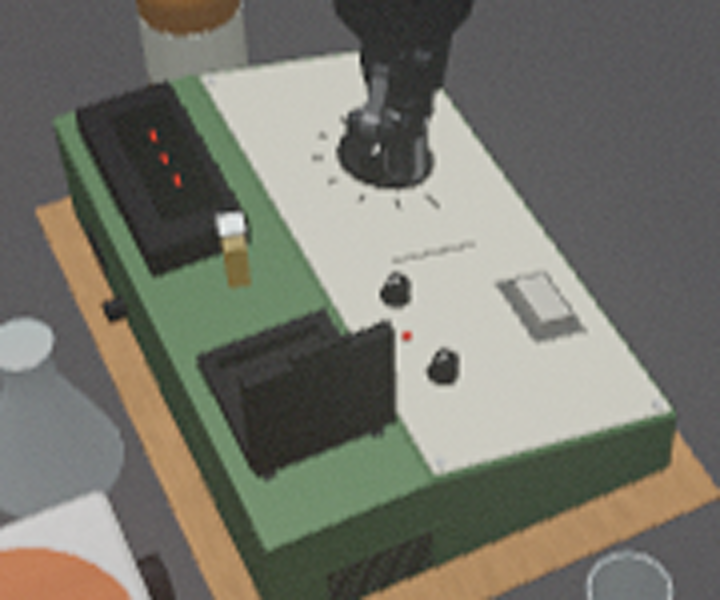

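The nose has swung to the next ticks, now partly behind the finger at about (375,150), so I carry on round the arc.

{"method": "servo_tool", "body": {
  "steps": [
    {"tx": 0.26,"ty": -0.1,"tz": 0,"yaw": -5,"claw": 0},
    {"tx": 0.26,"ty": -0.1,"tz": 0,"yaw": -5,"claw": 0},
    {"tx": 0.24,"ty": -0.14,"tz": 0,"yaw": -5,"claw": 0},
    {"tx": 0.24,"ty": -0.14,"tz": 0,"yaw": -5,"claw": 0},
    {"tx": 0.21,"ty": -0.18,"tz": 0,"yaw": -5,"claw": 0},
    {"tx": 0.21,"ty": -0.18,"tz": 0.1,"yaw": -5,"claw": 0},
    {"tx": 0,"ty": 0,"tz": 0,"yaw": 0,"claw": 0}
  ]
}}

```text
time_s: 4.4
position: [0.5103, -0.0608, 0.1136]
tool_rot: [[-0.177, 0.984, 0.0], [0.984, 0.177, 0.0], [0.0, 0.001, -1.0]]
ft_force: [0.6, 2.2, -1.1]
grip_width: 0.0002
gripper_force: 1.1
```

{"method": "servo_tool", "body": {
  "steps": [
    {"tx": 0.18,"ty": -0.21,"tz": 0.1,"yaw": -5,"claw": 0},
    {"tx": 0.18,"ty": -0.21,"tz": 0,"yaw": -5,"claw": 0},
    {"tx": 0.13,"ty": -0.24,"tz": 0,"yaw": -5,"claw": 0},
    {"tx": 0.13,"ty": -0.24,"tz": 0,"yaw": -5,"claw": 0},
    {"tx": 0.1,"ty": -0.26,"tz": 0,"yaw": -5,"claw": 0},
    {"tx": 0.1,"ty": -0.26,"tz": 0,"yaw": -5,"claw": 0},
    {"tx": 0,"ty": 0,"tz": 0,"yaw": 0,"claw": 0}
  ]
}}

```text
time_s: 5.1
position: [0.5185, -0.075, 0.1146]
tool_rot: [[0.338, 0.941, 0.001], [0.941, -0.338, 0.0], [0.0, 0.001, -1.0]]
ft_force: [-0.3, 2.6, 0.9]
grip_width: 0.0001
gripper_force: 1.2
```

{"method": "servo_tool", "body": {
  "steps": [
    {"tx": 0.04,"ty": -0.27,"tz": 0,"yaw": -5,"claw": 0},
    {"tx": 0.04,"ty": -0.27,"tz": 0,"yaw": -5,"claw": 0},
    {"tx": 0,"ty": -0.27,"tz": 0,"yaw": -5,"claw": 0},
    {"tx": 0,"ty": -0.27,"tz": 0,"yaw": -5,"claw": 0},
    {"tx": 0,"ty": 0,"tz": 0,"yaw": 0,"claw": 0}
  ]
}}

```text
time_s: 5.6
position: [0.5194, -0.0863, 0.1146]
tool_rot: [[0.639, 0.769, 0.001], [0.769, -0.639, -0.001], [-0.0, 0.001, -1.0]]
ft_force: [-0.5, 0.2, -0.3]
grip_width: 0.0002
gripper_force: 0.0
```

{"method": "servo_tool", "body": {
  "steps": [
    {"tx": 0.4,"ty": 0.5,"tz": 0,"yaw": 0,"claw": 0},
    {"tx": 0,"ty": 0,"tz": 4,"yaw": 0,"claw": 0},
    {"tx": 0,"ty": 0,"tz": 4,"yaw": 0,"claw": 0},
    {"tx": 0,"ty": 0,"tz": 4,"yaw": 0,"claw": 0},
    {"tx": 0,"ty": 0,"tz": 4,"yaw": 0,"claw": 0},
    {"tx": 1.5,"ty": 2.8,"tz": 0,"yaw": -6.9,"claw": 0},
    {"tx": 1.5,"ty": 2.8,"tz": 0,"yaw": -6.9,"claw": 0},
    {"tx": 1.5,"ty": 2.8,"tz": 0,"yaw": -6.9,"claw": 0},
    {"tx": 1.5,"ty": 2.8,"tz": 0,"yaw": -6.9,"claw": 0},
    {"tx": 1.5,"ty": 2.8,"tz": 0,"yaw": -6.9,"claw": 0},
    {"tx": 1.5,"ty": 2.8,"tz": 0,"yaw": -6.9,"claw": 0},
    {"tx": 1.5,"ty": 2.8,"tz": 0,"yaw": -6.9,"claw": 0},
    {"tx": 1.5,"ty": 2.8,"tz": 0,"yaw": -6.9,"claw": 0},
    {"tx": 0,"ty": 0,"tz": 0,"yaw": 0,"claw": 0},
    {"tx": 0,"ty": 0,"tz": 0,"yaw": 0,"claw": 0}
  ]
}}

```text
time_s: 7.1
position: [0.6432, 0.1439, 0.2739]
tool_rot: [[0.996, -0.084, -0.001], [-0.084, -0.996, -0.0], [-0.001, 0.0, -1.0]]
ft_force: [0.1, -0.2, -0.1]
grip_width: 0.0002
gripper_force: 0.0
```

```bash
python3 snap.py pics/s3.png
```

```text
(no output)
```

View pics/s3.png

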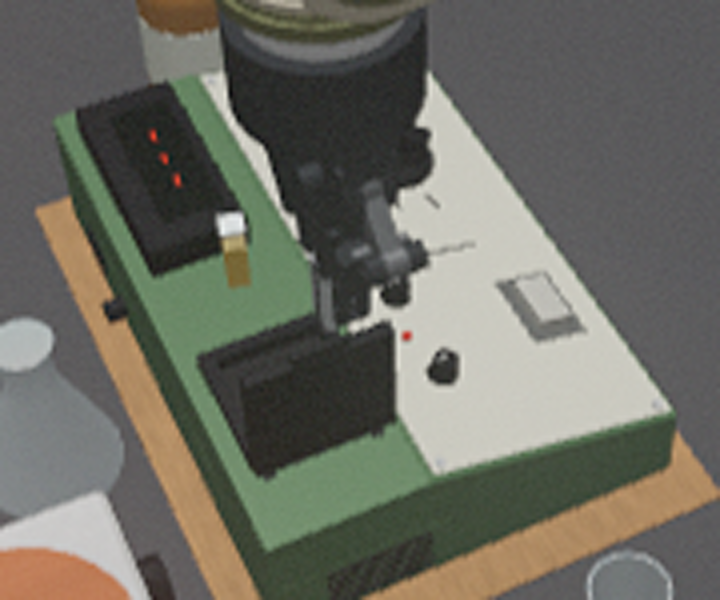

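The selector is hidden behind the gripper, so I will check it later. The lid stands upright with its outer face clear, and I push it over now.

{"method": "servo_tool", "body": {
  "steps": [
    {"tx": 0,"ty": 0,"tz": -3,"yaw": 0,"claw": 0},
    {"tx": 0,"ty": 0,"tz": -3,"yaw": 0,"claw": 0},
    {"tx": 0,"ty": 0,"tz": -3,"yaw": 0,"claw": 0},
    {"tx": 0,"ty": 0,"tz": 0,"yaw": 0,"claw": 0},
    {"tx": -0.1,"ty": -1.1,"tz": 0,"yaw": 0,"claw": 0},
    {"tx": -0.1,"ty": -1.1,"tz": 0,"yaw": 0,"claw": 0},
    {"tx": -0.07,"ty": -0.81,"tz": 0,"yaw": 0,"claw": 0},
    {"tx": -0.07,"ty": -0.81,"tz": 0,"yaw": 0,"claw": 0},
    {"tx": -0.07,"ty": -0.8,"tz": -0.2,"yaw": 0,"claw": 0},
    {"tx": -0.07,"ty": -0.8,"tz": -0.2,"yaw": 0,"claw": 0},
    {"tx": -0.06,"ty": -0.71,"tz": -0.4,"yaw": 0,"claw": 0},
    {"tx": -0.06,"ty": -0.71,"tz": -0.4,"yaw": 0,"claw": 0},
    {"tx": -0.05,"ty": -0.59,"tz": -0.55,"yaw": 0,"claw": 0},
    {"tx": -0.05,"ty": -0.59,"tz": -0.55,"yaw": 0,"claw": 0},
    {"tx": -0.04,"ty": -0.42,"tz": -0.7,"yaw": 0,"claw": 0},
    {"tx": -0.04,"ty": -0.42,"tz": -0.7,"yaw": 0,"claw": 0},
    {"tx": 0,"ty": 0,"tz": 0,"yaw": 0,"claw": 0}
  ]
}}

```text
time_s: 8.85
position: [0.6349, 0.054, 0.1458]
tool_rot: [[0.996, -0.09, -0.002], [-0.09, -0.996, 0.0], [-0.002, 0.0, -1.0]]
ft_force: [-0.2, -1.2, 0.2]
grip_width: 0.0003
gripper_force: 0.0
```

{"method": "servo_tool", "body": {
  "steps": [
    {"tx": -0.02,"ty": -0.2,"tz": -0.5,"yaw": 0,"claw": 0},
    {"tx": -0.02,"ty": -0.2,"tz": -0.5,"yaw": 0,"claw": 0},
    {"tx": 0,"ty": 0,"tz": -0.3,"yaw": 0,"claw": 0},
    {"tx": 0,"ty": 0,"tz": 0,"yaw": 0,"claw": 0},
    {"tx": 0,"ty": 0,"tz": 0,"yaw": 0,"claw": 0}
  ]
}}

```text
time_s: 9.35
position: [0.635, 0.0506, 0.1343]
tool_rot: [[0.996, -0.089, -0.0], [-0.089, -0.996, 0.0], [-0.0, -0.0, -1.0]]
ft_force: [-0.3, 0.6, 0.4]
grip_width: 0.0003
gripper_force: 0.0
```

{"method": "servo_tool", "body": {
  "steps": [
    {"tx": 0,"ty": 0,"tz": -0.15,"yaw": 0,"claw": 0},
    {"tx": 0,"ty": 0,"tz": -0.1,"yaw": 0,"claw": 0},
    {"tx": 0,"ty": 0,"tz": 0,"yaw": 0,"claw": 0},
    {"tx": 0,"ty": 0,"tz": 0,"yaw": 0,"claw": 0}
  ]
}}

```text
time_s: 9.75
position: [0.6352, 0.0505, 0.1322]
tool_rot: [[0.996, -0.089, 0.001], [-0.089, -0.996, -0.0], [0.001, -0.0, -1.0]]
ft_force: [-1.3, -0.2, 4.2]
grip_width: 0.0002
gripper_force: 2.0
```

{"method": "servo_tool", "body": {
  "steps": [
    {"tx": 0,"ty": 0,"tz": -0.1,"yaw": 0,"claw": 0},
    {"tx": 0,"ty": 0,"tz": 0,"yaw": 0,"claw": 0},
    {"tx": 0,"ty": 0,"tz": 0,"yaw": 0,"claw": 0}
  ]
}}

```text
time_s: 10.05
position: [0.6352, 0.0505, 0.1321]
tool_rot: [[0.996, -0.089, 0.002], [-0.089, -0.996, -0.0], [0.002, 0.0, -1.0]]
ft_force: [-4.0, -0.1, 9.9]
grip_width: 0.0003
gripper_force: 5.0
```

{"method": "servo_tool", "body": {
  "steps": [
    {"tx": 0,"ty": 0,"tz": 3.5,"yaw": 0,"claw": 0},
    {"tx": 0,"ty": 0,"tz": 3.5,"yaw": 0,"claw": 0},
    {"tx": -3.3,"ty": 0.16,"tz": 0,"yaw": 0,"claw": 0},
    {"tx": -3.3,"ty": 0.16,"tz": 0,"yaw": 0,"claw": 0},
    {"tx": -3.3,"ty": 0.16,"tz": 0,"yaw": 0,"claw": 0},
    {"tx": -3.3,"ty": 0.16,"tz": 0,"yaw": 0,"claw": 0},
    {"tx": -3.3,"ty": 0.16,"tz": 0,"yaw": 0,"claw": 0},
    {"tx": 0,"ty": 0,"tz": 0,"yaw": 0,"claw": 0},
    {"tx": 0,"ty": 0,"tz": 0,"yaw": 0,"claw": 0}
  ]
}}

```text
time_s: 10.95
position: [0.4702, 0.0585, 0.2011]
tool_rot: [[0.996, -0.089, 0.001], [-0.089, -0.996, -0.0], [0.001, -0.0, -1.0]]
ft_force: [0.7, -0.1, -0.1]
grip_width: -0.0
gripper_force: 0.0
```

```bash
python3 snap.py pics/s4.png
python3 - <<'E'
from h import *
exec(open("n.py").read().split("for n in")[0].replace("print","(lambda *a:0)"))
im,d,m,f=cam("scene");P=cloud(d,m,f);Q=np.dstack([(P[...,:2]-o)@R(-yaw).T,P[...,2]])
w=(d>0)&(Q[...,0]>.04)&(Q[...,0]<.11)&(Q[...,1]>.055)&(Q[...,1]<.12)&(Q[...,2]<.14)
q=Q[w];A=np.c_[q[:,:2],np.ones(len(q))];c=np.linalg.lstsq(A,q[:,2],rcond=None)[0];print("lid",len(q),c,np.median(q[:,2]))
E
```

```text
lid 836 [0.00515234 0.00070471 0.11217983] 0.11265706206155168
```

View pics/s4.png

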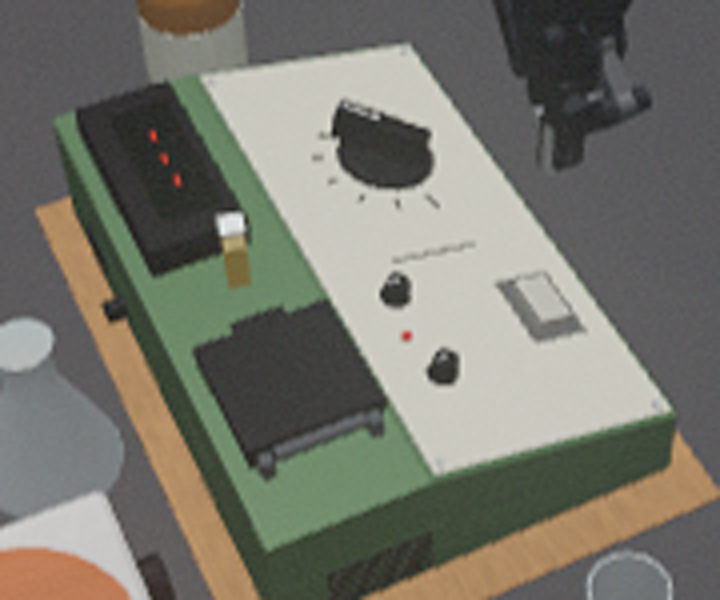

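Run:
```python
from h import *
A=np.array([.4927,-.0839,.0755])
y=np.radians(-5.1);t=np.radians(12)
ez=np.array([-np.sin(t)*np.cos(y),-np.sin(t)*np.sin(y),np.cos(t)]);ey=np.array([-np.sin(y),np.cos(y),0]);ex=np.cross(ey,ez);B=np.c_[ex,ey,ez]
for n in("scene","top"):
    im,d,m,f=cam(n);P=cloud(d,m,f);L=(P-A)@B
    r=np.hypot(L[...,0],L[...,1]);w=(d>0)&(r<.042)&(L[...,2]>.021)&(L[...,2]<.034)
    q=L[w][:,:2];
    if len(q)<10: print(n,"few");continue
    c=q.mean(0);a=np.degrees(np.arctan2(*np.linalg.svd(q-c)[2][0][::-1])); hi=im[w].max(1)>110
    print(n,len(q),"bar axis",a,"centroid",c,"white",hi.sum(),q[hi].mean(0) if hi.any() else "")
    # white line by ray onto bar top plane
    T=np.array(m["T"])
    v,u=np.mgrid[0:420,0:560];ray=np.stack([(u-m["cx"])/f,(v-m["cy"])/f,np.ones(u.shape)],-1)@T[:3,:3].T
    s=((A+.029*ez-T[:3,3])@ez)/(ray@ez);X=((T[:3,3]+ray*s[...,None])-A)@B
    k=(np.hypot(X[...,0],X[...,1])<.033)&(im.max(2)>110)&(np.hypot(X[...,0],X[...,1])>.006)
    for th in range(105,-110,-30): pass
    g=X[k][:,:2];print("  line pts",len(g),np.degrees(np.arctan2(g[:,1],g[:,0])).round(0)[:40])
```

```text
scene 146 bar axis 133.9502962528656 centroid [ 0.00833229 -0.00066316] white 18 [ 0.01434522 -0.01516895]
  line pts 189 [ -86.  -90.  -95.  -99. -104. -109. -113. -118. -122.  -70.  -74.  -78.
  -82.  -87.  -92.  -97. -102. -108. -113. -118. -123. -128. -132. -136.
  -61.  -65.  -68.  -73.  -78.  -83.  -88.  -94. -100. -106. -113. -119.
 -124. -129. -134. -139.]
top 156 bar axis 134.59302863140226 centroid [ 0.00464351 -0.00163705] white 35 [ 0.01774549 -0.01588766]
  line pts 234 [ 25.  21.  17.  13.   9.   5.   0.  -4.  -8. -12.  34.  -9. -13. -17.
 -21. -19. -23. -27.  49. -36.  55. -35. -39. -41. -35. -39. -42. -45.
 -35. -39. -42. -45. -48. -51.  69. -29. -34. -39. -43. -46.]
```

Lid shut (top at 0.1127 m, flat) and selector at −45°, which is filter 6. Now the key.

{"method": "servo_tool", "body": {
  "steps": [
    {"tx": 0,"ty": 0,"tz": -3.5,"yaw": 0,"claw": 0},
    {"tx": 0,"ty": 0,"tz": -3.5,"yaw": 0,"claw": 0},
    {"tx": 0,"ty": 0,"tz": -2.6,"yaw": 0,"claw": 0},
    {"tx": 0,"ty": 0,"tz": 0,"yaw": 0,"claw": 0},
    {"tx": 0,"ty": 0,"tz": -0.3,"yaw": 0,"claw": 0},
    {"tx": 0,"ty": 0,"tz": 0,"yaw": 0,"claw": 0},
    {"tx": 0,"ty": 0,"tz": 0,"yaw": 0,"claw": 0}
  ]
}}

```text
time_s: 11.85
position: [0.4707, 0.0584, 0.1029]
tool_rot: [[0.996, -0.089, 0.002], [-0.089, -0.996, -0.0], [0.002, 0.0, -1.0]]
ft_force: [-0.7, -0.5, -0.0]
grip_width: 0.0003
gripper_force: 0.0
```

{"method": "servo_tool", "body": {
  "steps": [
    {"tx": 0,"ty": 0,"tz": -0.3,"yaw": 0,"claw": 0},
    {"tx": 0,"ty": 0,"tz": -0.2,"yaw": 0,"claw": 0},
    {"tx": 0,"ty": 0,"tz": 0,"yaw": 0,"claw": 0},
    {"tx": 0,"ty": 0,"tz": 0,"yaw": 0,"claw": 0}
  ]
}}

```text
time_s: 12.25
position: [0.4704, 0.0584, 0.0971]
tool_rot: [[0.996, -0.089, 0.001], [-0.089, -0.996, -0.0], [0.001, -0.0, -1.0]]
ft_force: [1.1, 1.0, 2.6]
grip_width: -0.0001
gripper_force: 1.1
```

{"method": "servo_tool", "body": {
  "steps": [
    {"tx": 0,"ty": 0,"tz": -0.2,"yaw": 0,"claw": 0},
    {"tx": 0,"ty": 0,"tz": -0.2,"yaw": 0,"claw": 0},
    {"tx": 0,"ty": 0,"tz": -0.1,"yaw": 0,"claw": 0},
    {"tx": 0,"ty": 0,"tz": 0,"yaw": 0,"claw": 0},
    {"tx": 0,"ty": 0,"tz": 0,"yaw": 0,"claw": 0}
  ]
}}

```text
time_s: 12.75
position: [0.4709, 0.0583, 0.0935]
tool_rot: [[0.996, -0.089, 0.004], [-0.089, -0.996, -0.001], [0.004, 0.0, -1.0]]
ft_force: [-2.0, 0.3, 22.2]
grip_width: 0.0002
gripper_force: 10.7
```

{"method": "servo_tool", "body": {
  "steps": [
    {"tx": 0,"ty": 0,"tz": 1,"yaw": 0,"claw": 0},
    {"tx": 0,"ty": 0,"tz": 3,"yaw": 0,"claw": 0},
    {"tx": 0,"ty": 0,"tz": 4,"yaw": 0,"claw": 0},
    {"tx": 0,"ty": 0,"tz": 4,"yaw": 0,"claw": 0},
    {"tx": 0,"ty": 0,"tz": 0,"yaw": 0,"claw": 0},
    {"tx": 0,"ty": 0,"tz": 0,"yaw": 0,"claw": 0},
    {"tx": 0,"ty": 0,"tz": 0,"yaw": 0,"claw": 0}
  ]
}}

```text
time_s: 13.45
position: [0.4692, 0.0585, 0.2104]
tool_rot: [[0.996, -0.089, -0.003], [-0.089, -0.996, 0.0], [-0.003, -0.0, -1.0]]
ft_force: [0.2, -0.6, -0.1]
grip_width: -0.0003
gripper_force: 0.0
```

```bash
python3 snap.py pics/s5.png
```

```text
(no output)
```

View pics/s5.png

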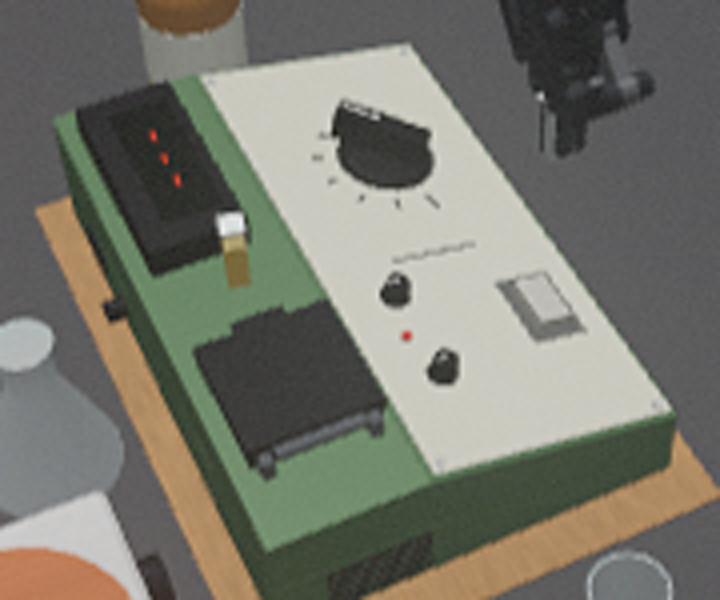

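The key at (545,300) is back up, the lid lies shut at (290,385), the nose still points to filter 6 at (345,103), and the finger is clear.

```bash
python3 -c "
from rig import env
print(env.close_job())"
```

```text
the job is handed in; nothing more can be done
None
```

I set the selector to filter 6, shut the lid, then pressed the read key to its stop and let it come back up. I handed the job in at about 13.5 s with the arm clear of everything; the hand-in gave no verdict.

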